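# Load a label roll and hold back the tension arm

## Robot

A 6-joint arm with a two-finger parallel gripper is mounted at the origin on the work surface. World frame = base frame: x ahead of the robot, y to its left, z up, the work surface at z = 0. Lengths are in m, angles in degrees, forces in N, time in s.
With the tool pointing down it reaches from about 0.25 to 0.725 m from the base axis. Payload 9.7 kg.
Tool frame: the origin (TCP) lies on the centre line of the jaws, within the pads' length; the fingertips stand 19 mm ahead of it and the grasp point (between the pads) is the TCP (bot.tcp_to_tips is the z of the fingertips in the tool frame, in m); z points along the fingers, y is the line along which they close (so a half turn about z gives the same grasp; the last joint's range is limited). The gripper opens to 85 mm and grips with 20 to 120 N. Pads are 22 mm wide; open, the fingers measure 114 mm over their backs; the gripper's body (76 mm by 85 mm) begins 54 mm behind the grasp point. The pads swing forward as they close: fully open they stand 13 mm farther back than shut.
Start: joints at [-76.662, 4.979, 10.078, 95.1, 0, 90], TCP at [0.127, -0.535, 0.226] pointing down, gripper open.
Joint ranges: [-179.16, 179.16], [-48.56, 103.87], [-65.8, 70.77], [-126.05, 130.52], [-82.76, 87.17], [-180, 180]. Speed limits (degrees/s): [127.2, 127.2, 147.25, 180, 180, 180].

## Interface

Orientations are given as [roll, pitch, yaw] about the fixed x, y, z axes, in that order (R = Rz(yaw) Ry(pitch) Rx(roll)).
In Python, from workcell import bot gives the robot as it stands. The module is installed in compiled form; this text tells all that it offers.
- The arm moves only by the tool play_rows, never from a script. Its argument "increments" is a list of rows, each an object with "slide": the shift along the tool's x, y, z in mm, a list of three; "angular": the turn, a rotation vector about the tool's x, y, z in degrees, a list of three; "claw": the opening, from -1 (shut) to 1 (fully open). In form: [{"slide": [x, y, z], "angular": [rx, ry, rz], "claw": claw}, ...]. A call has 1 to 8 rows; each row shifts and turns the commanded pose from where the row before left it, along the tool's axes as they then stand; what a row does not reach is not made up. A row lasts 1/10 s, in which the tool goes at most 50 mm and 8.59 degrees, less where a joint would pass 70% of its speed; a pose out of reach is approached as far as the arm can. A call is refused whole if a number of a shift passes 50 or a number of a turn 8.59, either way. A call with a gripper value outside its range is refused whole. The fingers move at their own pace and stop on an object; "squeeze" is the grip in N (left out, the last holds). Time passes only in rows, so rows that do not move let the fingers close. It gives the time, the measured TCP pose, the force, the opening and the grip force at its end, in the units of the state.
- bot.get_obs(): the state, without advancing time (a new reading comes with each control period).
- bot.camera(name): name is "scene" or "top"; returns the picture (384x512x3 uint8, red, green, blue); there is no depth.
- bot.camera_info(name): a dict with "fovy" (degrees; the focal length in pixels is half the picture's height over the tangent of half this angle, whatever the lens; pixels are square), "cx", "cy" (the principal point, pixels), "R" (3x3) and "t" (3): a world point X has camera coordinates R X + t. Camera axes: x right, y down, z forward; pixel columns grow to the right and rows downward; lengths in m; the calibration is good to about 2 mm. A picture is of the moment at which its call begins. camera_info takes no time and is no camera call.
- bot.job_done(): hands the job in; it is judged then, once.
The state is a dict: "time": time; "q": joint angles; "qd": joint speeds; "joint_efforts": joint torques, N m; "ee_pos": TCP position; "tcp_rot": TCP orientation; "wrist_force": force on the tool from outside, world axes, zero at the start; "torque": the same for the moment, N m; "opening": finger opening in m; "grasp_force": force on a finger pad.
Only numpy, scipy, OpenCV 4.12 (cv2) and the standard library are available. Lean on these libraries where they do the work, as an engineer would, in place of code of your own. Each camera call takes 0.05 s, during which the arm holds its last target. There are 200 camera calls.

## Task

Put the orange label roll onto the dispenser's upright spindle, pushed all the way down onto its flange, and let go of it; leave the blue and white rolls standing where they are. Then swing the yellow spring-loaded tension arm by its white roller fully round against its spring to the red stop pin, and keep holding it there, as for threading the labels: the job finishes with the gripper still holding the arm at its stop, not letting it spring back.

Things in the scene. Friction and masses are not known exactly. Their poses are not given: they have to be found in the camera images.
- orange_roll: Label roll to load: orange, a 56 mm diameter cylinder standing on end, 54 mm tall, with a cardboard core that stands 2 mm higher (56 mm in all) and has a 25 mm through hole; about 120 g. Origin: centre of its underside; z is its axis (up). It starts standing upright on the table with the two other rolls, in any of the three places.
- orange_roll_top (a point): Centre of the top end of the orange roll's core, 56 mm above its underside.
- blue_roll: Another roll of the same size, blue, standing on the table; not to be used. Origin: centre of its underside.
- white_roll: Another roll of the same size, white, standing on the table; not to be used. Origin: centre of its underside.
- dispenser: Label dispenser, fixed to the table: aluminium plate 200 mm (x) by 330 mm (y), 12 mm thick, with the spindle at (0, +105) mm and the arm's pivot at (+45, -25) mm in its frame; z up. Along its -y edge (y = -156 mm) runs a grey bar, top 30 mm above the table; a grey guide post, 24 mm wide, 61 mm high, stands at (+75, +45) mm. Origin: centre of the plate's underside, on the table.
- spindle_seat (a point): On the spindle's axis at the top of its black flange (60 mm diameter), 16 mm above the table: where the centre of the roll's underside comes when it is fully down. The spindle is an upright brass pin 20 mm in diameter, tapering to 10 mm over its last 10 mm.
- spindle_tip (a point): Centre of the spindle's tip, 70 mm above the seat, 86 mm above the table.
- pivot_axis (a point): On the tension arm's vertical pivot axis, at the plate's top face (12 mm above the table). Hub 30 mm diameter, top 46 mm above the table, with a small spring coil round its top (looks only, 8 mm higher).
- roller_top (a point): Centre of the red top of the white upright roller at the end of the tension arm, 110 mm from the pivot axis, 90 mm above the table. The roller is 18 mm in diameter, fixed to the arm, smooth and free all round from the yellow bar's top (40 mm above the table) up to 90 mm. The bar is flat, 18 mm wide, 8 mm thick.
- tension_arm (a joint): Angle of the yellow tension arm about its pivot: 0 = at rest, held there by its spring (roller at (-56, -68) mm in the dispenser's frame); grows anticlockwise seen from above, roller moving away from the robot, to 1.0 rad at the red stop pin (roller at (+26, -133) mm). The spring takes 3 N at the roller to start, 7 N at the stop, and returns the arm as soon as it is let go.
Mind the look-alikes: they are no part of the job. What is meant by the orange_roll is not turquoise, and is the larger of those in its own colour.

How it is judged:
By the outcome, as a careful person would: the job done as asked, in the order asked, and still so for the second after the job is handed in, while the arm keeps its last pose, push and grip.
It also fails if it takes over 54 s, if anything falls off the work surface, if the arm or the gripper's body presses on something with over 40 N, if the wrist force passes 120 N, or if a joint passes its speed limit or range.

## Working session

There is one attempt and no reset: what is moved stays moved. The work goes in short steps, Python scripts to look and compute and a tool call to move; the robot and the scene stay as the last step left them, time stands still between calls to the robot, and variables do not carry over. Pictures are saved under pics/ and viewed, at most 10 in all, crops included, and the job is handed in when it is done.

Besides the shell and the picture viewer there is one more tool, called after "Call:" as name(argument=value, ...) on one line, values as JSON. play_rows: Moves the arm, as the interface text tells. Its arguments: {"type":"object","properties":{"increments":{"type":"array"},"squeeze":{"type":"number"}},"required":["increments"]}

```bash
mkdir -p pics; python3 - <<'E'
from workcell import bot
import cv2
for n in("scene","top"):
    im=bot.camera(n);cv2.imwrite(f"pics/{n}0.png",im[:,:,::-1]);print(n,bot.camera_info(n))
print(bot.get_obs())
E
```

```text
scene {'fovy': 48.95438059493526, 'cx': 257.10116197315125, 'cy': 191.92763168838871, 'R': array([[-0.76231892,  0.64684284, -0.02154565],
       [ 0.42328865,  0.47311916, -0.77264804],
       [-0.48958819, -0.59812424, -0.63446891]]), 't': array([ 0.34170708, -0.20456162,  1.32440358])}
top {'fovy': 50.52270426688212, 'cx': 248.04998456560585, 'cy': 195.61834504529173, 'R': array([[ 0.16198565, -0.98679044,  0.00229477],
       [-0.96595406, -0.15903981, -0.20405659],
       [ 0.20172605,  0.0308376 , -0.9789564 ]]), 't': array([0.02203193, 0.57272852, 0.82167161])}
{'time': 0.1, 'q': array([-7.66615180e+01,  5.00763466e+00,  1.00381496e+01,  9.51005678e+01,
        9.28151784e-05,  9.00016258e+01]), 'qd': array([-0.05381088, -0.04695821,  0.14950768,  0.01630814,  0.00223962,
        0.00064044]), 'joint_efforts': array([-1.52193566e-03, -5.21561658e+01,  4.65654767e+01,  1.61244208e-02,
        2.55583944e-05, -2.72725373e-06]), 'ee_pos': array([ 0.12683536, -0.53494419,  0.22554943]), 'tcp_rot': array([-1.79929947e+02, -9.08272672e-05,  1.33368560e+01]), 'wrist_force': array([-0.530883  ,  0.28580034, -0.10139535]), 'torque': array([-0.00212357,  0.07131928, -0.01388538]), 'grasp_force': 0.0, 'opening': 0.08517679963366434}
```

View pics/scene0.png

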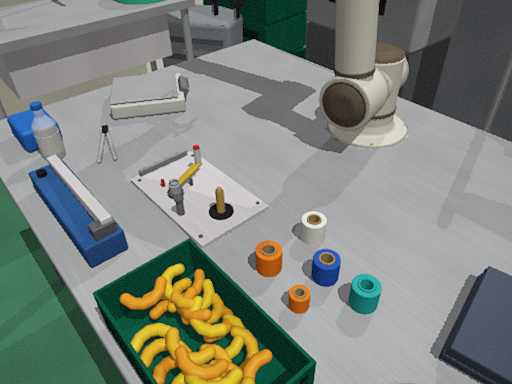

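View pics/top0.png

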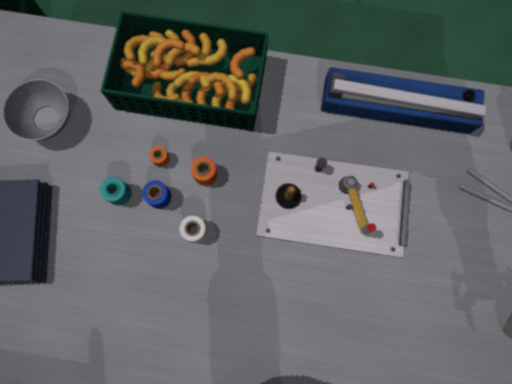

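The top view shows two orange rolls: a large one at (204,171) (scene (268,258)) and a small one at (159,156) (scene (299,298)). There is also a turquoise one at (115,190). The larger orange one fits the description; I'll confirm it in an enlarged crop. The spindle is near (289,195), the roller's red top at (371,228) and the stop pin at (372,185).

```bash
cat > h.py <<'E'
import numpy as np,cv2
from workcell import bot
def ray(n,u,v,z):
    c=bot.camera_info(n);f=192/np.tan(np.radians(c['fovy']/2))
    d=c['R'].T@np.array([(u-c['cx'])/f,(v-c['cy'])/f,1]);o=-c['R'].T@c['t']
    return o+d*(z-o[2])/d[2]
def proj(n,X):
    c=bot.camera_info(n);f=192/np.tan(np.radians(c['fovy']/2));p=c['R']@np.array(X)+c['t']
    return p[0]/p[2]*f+c['cx'],p[1]/p[2]*f+c['cy']
def blobs(im,lo,hi,roi,amin=6):
    h=cv2.cvtColor(im,cv2.COLOR_RGB2HSV);m=cv2.inRange(h,lo,hi);k=np.zeros_like(m)
    x0,y0,x1,y1=roi;k[y0:y1,x0:x1]=m[y0:y1,x0:x1]
    n,l,s,c=cv2.connectedComponentsWithStats(k)
    return [(s[i],c[i],(l==i).astype(np.uint8)) for i in range(1,n) if s[i][4]>=amin]
E
python3 - <<'E'
from h import *
T=cv2.imread('pics/top0.png')[:,:,::-1].copy();S=cv2.imread('pics/scene0.png')[:,:,::-1].copy()
for n,im,roi in(('top',T,(140,140,235,200)),('scene',S,(240,230,320,320))):
    for s,c,m in blobs(im,(3,170,90),(14,255,255),roi,20):
        print(n,'orange',s,c.round(1))
for n,im,roi in(('top',T,(340,170,400,240)),('scene',S,(150,130,215,200))):
    for s,c,m in blobs(im,(0,150,90),(6,255,255),roi,3)+blobs(im,(170,150,90),(180,255,255),roi,3):
        print(n,'red',s,c.round(1), ray(n,*c,.09).round(4))
for s,c,m in blobs(T,(0,0,140),(180,40,255),(245,140,420,265),300):
    cn=cv2.findContours(m,0,2)[0][0];r=cv2.minAreaRect(cn);b=cv2.boxPoints(r);print('plate',s,b.round(1).tolist(),[ray('top',*p,.012)[:2].round(4).tolist() for p in b])
for s,c,m in blobs(T,(0,0,0),(180,255,50),(270,175,310,215),40): print('flange',s,c, ray('top',*c,.016))
a=cv2.resize(T[140:260,140:300],(640,480),interpolation=2)[:,:,::-1]
a=cv2.resize(T[140:210,140:225],None,fx=4.5,fy=4.5,interpolation=2);b=cv2.resize(T[150:260,250:415],None,fx=4.5,fy=4.5,interpolation=2)
cv2.imwrite('pics/c1.png',np.vstack([np.pad(a,((0,0),(0,b.shape[1]-a.shape[1]),(0,0))),b])[:600,:,::-1] if 0 else np.pad(cv2.resize(T[140:260,140:300],(800,600),interpolation=2),((0,0),(0,0),(0,0)))[:,:,::-1])
E
```

```text
top orange [150 147  17  17 127] [158.5 155.9]
top orange [192 157  24  25 276] [203.5 170.2]
scene orange [255 241  27  36 517] [267.3 262.7]
scene orange [289 291  21  22 240] [298.1 304.8]
top red [370 184   3   3   6] [371.2 184.8] [ 0.62   -0.1377  0.09  ]
top red [368 224   7   7  43] [371.  227.1] [ 0.5309 -0.1464  0.09  ]
scene red [193 145   6   5  21] [195.5 146.9] [ 0.5329 -0.144   0.09  ]
scene red [161 179   4   8  19] [162.4 182.3] [ 0.6741 -0.0709  0.09  ]
plate [ 257  152  151  105 9819] [[256.1000061035156, 235.10000610351562], [268.70001220703125, 150.60000610351562], [415.1000061035156, 172.39999389648438], [402.6000061035156, 256.79998779296875]] [[0.4852, 0.0838], [0.6851, 0.086], [0.6881, -0.2562], [0.4902, -0.2441]]
flange [276 184  25  24 373] [288.06970509 196.89812332] [0.58227365 0.02582343 0.016     ]
```

View pics/c1.png

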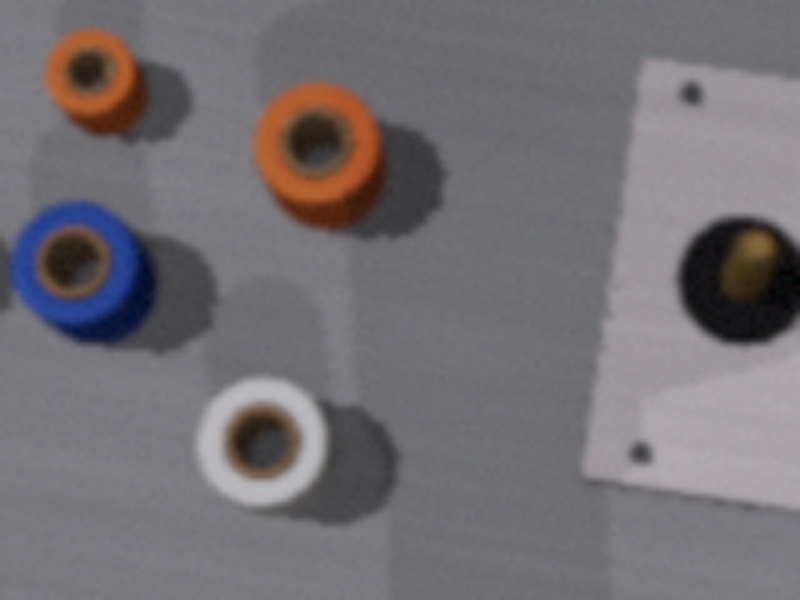

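The crop (×5) confirms that the larger orange roll is the one: its core is at (203.0,168.0) in the top picture, with the blue core at (154.5,192.5), the white core at (192,227.5), the spindle tip at (291,187.6) and the flange at (288.4,195.4).

```bash
python3 - <<'E'
from h import *
S=cv2.imread('pics/scene0.png')[:,:,::-1].copy()
for k,p,z in(('orange',(203.0,168),.056),('blue',(154.5,192.4),.056),('white',(192.2,227.5),.056),('small',(157.6,153.6),.04),('tip',(291,187.4),.086),('flange',(288.3,195.4),.016),('roller',(371,227.1),.09)):
    X=ray('top',*p,z);print(k,X.round(4),'scene',np.round(proj('scene',X),1))
a=cv2.resize(S[232:282,240:300],None,fx=6.6,fy=6.6,interpolation=2);b=cv2.resize(S[175:225,190:250],None,fx=6.6,fy=6.6,interpolation=2)
cv2.imwrite('pics/c2.png',np.hstack([a,b])[:,:,::-1])
E
```

```text
orange [0.6074 0.2227 0.056 ] scene [267.7 248.3]
blue [0.5362 0.3166 0.056 ] scene [325.9 256.9]
white [0.4741 0.2212 0.056 ] scene [312.8 218.2]
small [0.628  0.3326 0.04  ] scene [298.2 291.8]
tip [0.5882 0.0274 0.086 ] scene [217.4 188. ]
flange [0.5858 0.0258 0.016 ] scene [220.2 209.9]
roller [ 0.531  -0.1463  0.09  ] scene [195.6 146.3]
```

View pics/c2.png

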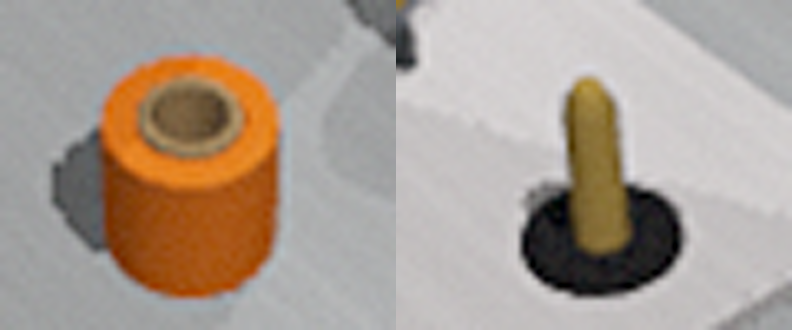

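The second crop shows the roll core at scene (268.5,249.3), the spindle tip at (218.7,187.9) and the flange at (220.8,211). All agree with the top view within about 1.3 px. Setting out.

Call:
play_rows(increments=[{"slide":[0,0,0],"angular":[0,0,6.67],"claw":1},{"slide":[0,0,0],"angular":[0,0,6.67],"claw":1},{"slide":[25,-40,0],"angular":[0,0,0],"claw":1},{"slide":[25,-40,0],"angular":[0,0,0],"claw":1},{"slide":[25,-40,0],"angular":[0,0,0],"claw":1},{"slide":[25,-40,0],"angular":[0,0,0],"claw":1},{"slide":[25,-40,0],"angular":[0,0,0],"claw":1},{"slide":[25,-40,0],"angular":[0,0,0],"claw":1}], squeeze=30)

```text
time: 0.9
ee_pos: [0.2773, -0.2934, 0.226]
tcp_rot: [-180.0, -0.0, -0.0]
wrist_force: [0.9, 0.1, 0.9]
opening: 0.0854
grasp_force: 0.0
```

Call:
play_rows(increments=[{"slide":[25,-40,0],"angular":[0,0,0],"claw":1},{"slide":[25,-40,0],"angular":[0,0,0],"claw":1},{"slide":[25,-40,0],"angular":[0,0,0],"claw":1},{"slide":[25,-40,0],"angular":[0,0,0],"claw":1},{"slide":[25,-40,0],"angular":[0,0,0],"claw":1},{"slide":[25,-40,0],"angular":[0,0,0],"claw":1},{"slide":[25,-40,0],"angular":[0,0,0],"claw":1},{"slide":[0,0,0],"angular":[0,0,0],"claw":1}])

```text
time: 1.7
ee_pos: [0.4535, -0.0111, 0.225]
tcp_rot: [-179.9, 0.1, 0.3]
wrist_force: [-1.1, -1.1, 0.4]
opening: 0.0854
grasp_force: 0.0
```

```bash
python3 - <<'E'
from h import *
for k,p,z in(('orange',(268.5,249.3),.056),('tip',(218.7,187.9),.086),('flange',(220.8,211),.016),('roller',(195.5,146.9),.09)): print(k,ray('scene',*p,z).round(4))
E
```

```text
orange [0.608 0.226 0.056]
tip [0.5859 0.0292 0.086 ]
flange [0.587  0.0298 0.016 ]
roller [ 0.5329 -0.1439  0.09  ]
```

Call:
play_rows(increments=[{"slide":[26,-39,0],"angular":[0,0,0],"claw":1},{"slide":[26,-39,0],"angular":[0,0,0],"claw":1},{"slide":[26,-39,0],"angular":[0,0,0],"claw":1},{"slide":[26,-39,0],"angular":[0,0,0],"claw":1},{"slide":[26,-39,0],"angular":[0,0,0],"claw":1},{"slide":[26,-39,0],"angular":[0,0,0],"claw":1},{"slide":[0,0,30],"angular":[0,0,0],"claw":1},{"slide":[0,0,0],"angular":[0,0,0],"claw":1}])

```text
time: 2.5
ee_pos: [0.6009, 0.1235, 0.1994]
tcp_rot: [-175.4, 0.5, 9.5]
wrist_force: [-0.2, -0.0, -1.0]
opening: 0.0855
grasp_force: 0.0
```

Call:
play_rows(increments=[{"slide":[0,0,0],"angular":[0,0,0],"claw":1}])

```text
time: 2.6
ee_pos: [0.6011, 0.123, 0.2036]
tcp_rot: [-175.4, 0.2, 9.5]
wrist_force: [0.1, 0.2, 0.8]
opening: 0.0854
grasp_force: 0.0
```

```bash
python3 - <<'E'
from h import *
from scipy.spatial.transform import Rotation as R
o=bot.get_obs();print(o['q'].round(1),o['ee_pos'].round(4),o['tcp_rot'].round(2))
A=R.from_euler('xyz',o['tcp_rot'],degrees=True);B=R.from_euler('xyz',[180,0,0],degrees=True)
print((A.inv()*B).as_rotvec(degrees=True).round(2), B.inv().apply(np.array([.6077,.2244,.2])-o['ee_pos'])*1000)
E
```

```text
[  9.4  13.6  17.3  93.8   4.6 179.9] [0.6011 0.123  0.2036] [-175.4     0.19    9.47]
[-4.57  0.57  9.45] [   6.60806107 -101.43246038    3.57254893]
```

The last joint is at its limit, so I'll use yaw 90 instead (closing along world x).

Call:
play_rows(increments=[{"slide":[0,0,0],"angular":[-4.6,0.6,0],"claw":1},{"slide":[0,0,0],"angular":[0,0,-8.5],"claw":1},{"slide":[0,0,0],"angular":[0,0,-8.5],"claw":1},{"slide":[0,0,0],"angular":[0,0,-8.5],"claw":1},{"slide":[0,0,0],"angular":[0,0,-8.5],"claw":1},{"slide":[0,0,0],"angular":[0,0,-8.5],"claw":1},{"slide":[0,0,0],"angular":[0,0,-8.5],"claw":1},{"slide":[0,0,0],"angular":[0,0,-8.5],"claw":1}])

```text
time: 3.4
ee_pos: [0.6035, 0.1126, 0.2061]
tcp_rot: [179.7, -0.7, 70.3]
wrist_force: [0.5, 0.0, 1.0]
opening: 0.0852
grasp_force: 0.0
```

Call:
play_rows(increments=[{"slide":[0,0,0],"angular":[0,0,-8.5],"claw":1},{"slide":[0,0,0],"angular":[0,0,-8.5],"claw":1},{"slide":[0,0,0],"angular":[0,0,-4],"claw":1},{"slide":[34,2,0],"angular":[0,0,0],"claw":1},{"slide":[34,2,0],"angular":[0,0,0],"claw":1},{"slide":[33,2,0],"angular":[0,0,0],"claw":1},{"slide":[0,0,0],"angular":[0,0,0],"claw":1},{"slide":[0,0,0],"angular":[0,0,0],"claw":1}])

```text
time: 4.2
ee_pos: [0.6078, 0.2145, 0.2064]
tcp_rot: [179.5, -0.5, 91.0]
wrist_force: [0.1, 0.1, 0.3]
opening: 0.0857
grasp_force: 0.0
```

```bash
cat >> h.py <<'E'
from scipy.spatial.transform import Rotation as R
def go(tgt,yaw=90):
    "turn (rotvec, deg) and shift (mm, in final tool axes) to bring the TCP to tgt"
    o=bot.get_obs();A=R.from_euler('xyz',o['tcp_rot'],degrees=True);B=R.from_euler('xyz',[180,0,yaw],degrees=True)
    print('t',o['time'],'q',o['q'].round(1),'tcp',o['ee_pos'].round(4),'turn',(A.inv()*B).as_rotvec(degrees=True).round(2),'shift',(B.inv().apply(np.array(tgt)-o['ee_pos'])*1000).round(1))
E
python3 - <<'E'
from h import *
go([.6077,.2244,.034])
E
```

```text
t 4.2 q [ 19.3  17.4  22.2  94.2   0.3 108.3] tcp [0.6078 0.2145 0.2064] turn [ 0.53 -0.55  1.03] shift [ 9.900e+00 -1.000e-01  1.724e+02]
```

Call:
play_rows(increments=[{"slide":[10,0,30],"angular":[0.5,-0.5,1],"claw":1},{"slide":[0,0,35],"angular":[0,0,0],"claw":1},{"slide":[0,0,35],"angular":[0,0,0],"claw":1},{"slide":[0,0,35],"angular":[0,0,0],"claw":1},{"slide":[0,0,25],"angular":[0,0,0],"claw":1},{"slide":[0,0,10],"angular":[0,0,0],"claw":1},{"slide":[0,0,0],"angular":[0,0,0],"claw":1}])

```text
time: 4.9
ee_pos: [0.6075, 0.2237, 0.0346]
tcp_rot: [-179.9, 0.0, 89.9]
wrist_force: [0.5, 0.5, -0.1]
opening: 0.0852
grasp_force: 0.0
```

```bash
python3 - <<'E'
from h import *
go([.6077,.2244,.036])
a=[cv2.resize(bot.camera(n)[y:y+100,x:x+100],(400,400),interpolation=2) for n,x,y in(('top',155,120),('scene',220,200))]
cv2.imwrite('pics/g1.png',np.hstack(a)[:,:,::-1])
E
```

```text
t 4.9 q [ 20.2  18.9   5.1  76.3   0.  110.3] tcp [0.6075 0.2237 0.0346] turn [-0.13  0.   -0.08] shift [ 0.7  0.2 -1.4]
```

View pics/g1.png

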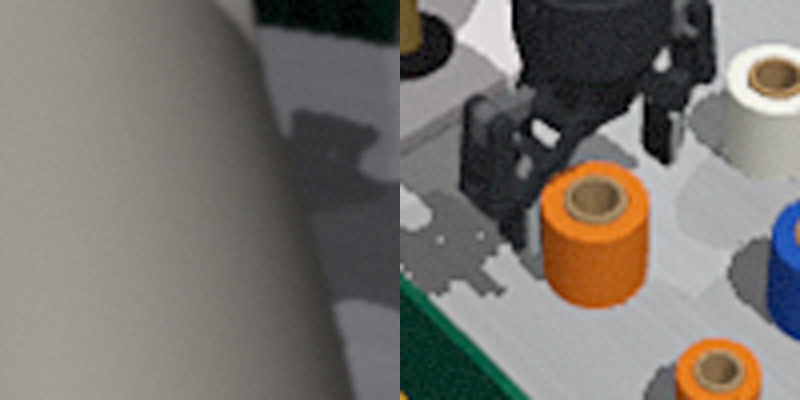

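The scene picture shows the roll standing between the open fingers, with finger tips near (249,260) and (285,239). I'll check them against the projection.

```bash
python3 - <<'E'
from h import *
for x in(.565,.65):
  for z in(.016,.03,.045): print(x,z,np.round(proj('scene',[x,.2237,z]),0))
E
```

```text
0.565 0.016 [283. 252.]
0.565 0.03 [283. 247.]
0.565 0.045 [283. 242.]
0.65 0.016 [252. 272.]
0.65 0.03 [252. 268.]
0.65 0.045 [252. 263.]
```

Call:
play_rows(increments=[{"slide":[0,0,0],"angular":[0,0,0],"claw":0.3},{"slide":[0,0,0],"angular":[0,0,0],"claw":-0.2},{"slide":[0,0,0],"angular":[0,0,0],"claw":-0.5},{"slide":[0,0,0],"angular":[0,0,0],"claw":-0.5},{"slide":[0,0,0],"angular":[0,0,0],"claw":-0.5},{"slide":[0,0,0],"angular":[0,0,0],"claw":-0.5}], squeeze=35)

```text
time: 5.6
ee_pos: [0.6088, 0.2252, 0.0371]
tcp_rot: [179.9, -0.1, 90.0]
wrist_force: [-1.3, -1.5, 6.0]
opening: 0.0543
grasp_force: 35.7
```

Call:
play_rows(increments=[{"slide":[0,0,-10],"angular":[0,0,0],"claw":-0.5},{"slide":[0,0,-30],"angular":[0,0,0],"claw":-0.5},{"slide":[0,0,-30],"angular":[0,0,0],"claw":-0.5},{"slide":[0,0,-30],"angular":[0,0,0],"claw":-0.5},{"slide":[-10,0,-25],"angular":[0,0,0],"claw":-0.5},{"slide":[-20,-2,0],"angular":[0,0,0],"claw":-0.5},{"slide":[-30,-3,0],"angular":[0,0,0],"claw":-0.5},{"slide":[-30,-3,0],"angular":[0,0,0],"claw":-0.5}])

```text
time: 6.4
ee_pos: [0.5995, 0.1336, 0.1592]
tcp_rot: [-179.9, -0.0, 90.0]
wrist_force: [0.1, -0.1, -1.4]
opening: 0.0542
grasp_force: 37.5
```

Call:
play_rows(increments=[{"slide":[-30,-4,0],"angular":[0,0,0],"claw":-0.5},{"slide":[-30,-4,0],"angular":[0,0,0],"claw":-0.5},{"slide":[-25,-4,0],"angular":[0,0,0],"claw":-0.5},{"slide":[-15,0,0],"angular":[0,0,0],"claw":-0.5},{"slide":[-5,0,0],"angular":[0,0,0],"claw":-0.5},{"slide":[0,0,0],"angular":[0,0,0],"claw":-0.5}])

```text
time: 7.0
ee_pos: [0.5881, 0.0296, 0.1596]
tcp_rot: [-179.9, -0.0, 89.9]
wrist_force: [-0.3, -0.3, -1.7]
opening: 0.0547
grasp_force: 37.5
```

```bash
python3 - <<'E'
from h import *
go([.5867,.028,.16]);o=bot.get_obs()
S=bot.camera('scene');cv2.imwrite('pics/s2f.png',S[:,:,::-1])
for s,c,m in blobs(S,(3,170,90),(14,255,255),(150,80,280,230),30):print(s,c)
u,v=proj('scene',o['ee_pos']+[0,0,.02]);print(u,v)
print('underside centre expected', proj('scene',o['ee_pos']+[0,0,-.036]),'top',u,v)
x,y=int(u)-50,int(v)-40
cv2.imwrite('pics/s2.png',cv2.resize(S[y:y+100,x:x+110],None,fx=6,fy=6,interpolation=2)[:,:,::-1]);print(x,y)
E
```

```text
t 7.0 q [ 2.9  9.5  7.7 88.3  0.  92.9] tcp [0.5881 0.0296 0.1596] turn [-0.07 -0.04 -0.05] shift [-1.6 -1.4 -0.4]
[204 150  25  33 511] [216.84540117 169.48923679]
214.52951843322288 154.46495243903018
underside centre expected (np.float64(216.67911082948427), np.float64(175.2856277024902)) top 214.52951843322288 154.46495243903018
164 114
```

View pics/s2.png

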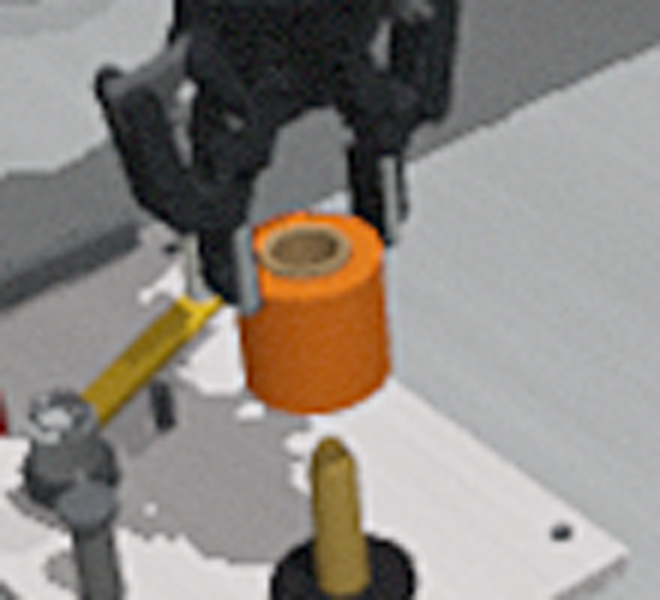

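The roll hangs upright, with its core at scene (214.4,154.9), where expected for the TCP. The spindle is directly below it, so I'm lowering.

Call:
play_rows(increments=[{"slide":[-0.5,-0.3,20],"angular":[0,0,0],"claw":-0.5},{"slide":[0,0,10],"angular":[0,0,0],"claw":-0.5},{"slide":[0,0,8],"angular":[0,0,0],"claw":-0.5},{"slide":[0,0,8],"angular":[0,0,0],"claw":-0.5},{"slide":[0,0,6],"angular":[0,0,0],"claw":-0.5},{"slide":[0,0,0],"angular":[0,0,0],"claw":-0.5}])

```text
time: 7.65
ee_pos: [0.5873, 0.0295, 0.1069]
tcp_rot: [-179.9, -0.0, 90.0]
wrist_force: [-1.6, -0.7, -2.8]
opening: 0.0545
grasp_force: 37.4
```

Call:
play_rows(increments=[{"slide":[0,0,10],"angular":[0,0,0],"claw":-0.5},{"slide":[0,0,10],"angular":[0,0,0],"claw":-0.5},{"slide":[0,0,10],"angular":[0,0,0],"claw":-0.5},{"slide":[0,0,10],"angular":[0,0,0],"claw":-0.5},{"slide":[0,0,8],"angular":[0,0,0],"claw":-0.5},{"slide":[0,0,0],"angular":[0,0,0],"claw":-0.5}])

```text
time: 8.25
ee_pos: [0.5871, 0.0292, 0.0587]
tcp_rot: [-179.9, -0.0, 90.0]
wrist_force: [-3.6, -3.5, -3.6]
opening: 0.0542
grasp_force: 37.5
```

Call:
play_rows(increments=[{"slide":[0,0,3],"angular":[0,0,0],"claw":-0.5},{"slide":[0,0,2],"angular":[0,0,0],"claw":-0.5},{"slide":[0,0,1.5],"angular":[0,0,0],"claw":-0.5},{"slide":[0,0,0],"angular":[0,0,0],"claw":-0.5}])

```text
time: 8.65
ee_pos: [0.5872, 0.0291, 0.0538]
tcp_rot: [-179.9, 0.0, 90.0]
wrist_force: [-4.8, -2.7, -0.5]
opening: 0.0543
grasp_force: 37.9
```

Call:
play_rows(increments=[{"slide":[0,0,1],"angular":[0,0,0],"claw":-0.5},{"slide":[0,0,1],"angular":[0,0,0],"claw":-0.5},{"slide":[0,0,0],"angular":[0,0,0],"claw":-0.5}])

```text
time: 8.95
ee_pos: [0.5873, 0.0289, 0.0532]
tcp_rot: [-180.0, 0.0, 90.0]
wrist_force: [-10.4, -3.4, 10.0]
opening: 0.0544
grasp_force: 38.9
```

Call:
play_rows(increments=[{"slide":[0,0,0],"angular":[0,0,0],"claw":0},{"slide":[0,0,0],"angular":[0,0,0],"claw":0.6},{"slide":[0,0,0],"angular":[0,0,0],"claw":1},{"slide":[0,0,0],"angular":[0,0,0],"claw":1},{"slide":[0,0,0],"angular":[0,0,0],"claw":1}])

```text
time: 9.45
ee_pos: [0.588, 0.0296, 0.0516]
tcp_rot: [-180.0, -0.0, 90.0]
wrist_force: [0.5, -0.6, -0.3]
opening: 0.0854
grasp_force: 0.0
```

Call:
play_rows(increments=[{"slide":[0,0,-10],"angular":[0,0,0],"claw":1},{"slide":[0,0,-20],"angular":[0,0,0],"claw":1},{"slide":[0,0,-40],"angular":[0,0,0],"claw":1},{"slide":[0,0,-40],"angular":[0,0,0],"claw":1},{"slide":[0,0,-30],"angular":[0,0,0],"claw":1},{"slide":[0,0,0],"angular":[0,0,0],"claw":1}])

```text
time: 10.05
ee_pos: [0.5895, 0.0295, 0.1972]
tcp_rot: [179.6, -0.1, 90.0]
wrist_force: [0.2, 0.4, -0.2]
opening: 0.0851
grasp_force: 0.0
```

```bash
python3 - <<'E'
from h import *
go([.532,-.145,.19],0)
S=bot.camera('scene')
X=np.array([.5867,.0285,.072]);print('top centre if seated',proj('scene',X),'bottom front..',proj('scene',[.5867,.0285,.016]))
for s,c,m in blobs(S,(3,170,90),(14,255,255),(150,80,280,260),30):print(s,c)
for s,c,m in blobs(S,(0,150,90),(6,255,255),(150,130,210,200),3):print('red',s,c,ray('scene',*c,.09))
cv2.imwrite('pics/s3.png',cv2.resize(S[125:225,140:260],None,fx=6,fy=6,interpolation=2)[:,:,::-1])
E
```

```text
t 10.05 q [ 2.8  9.6 12.  92.   0.  92.8] tcp [0.5895 0.0295 0.1972] turn [ 0.27 -0.36 90.  ] shift [-57.5 174.5   7.2]
top centre if seated (np.float64(218.72697891810216), np.float64(192.6353133165939)) bottom front.. (np.float64(220.58081736242426), np.float64(210.67880014562908))
[208 197  24  22 394] [219.93147208 208.22081218]
red [161 179   4   8  22] [162.45454545 182.18181818] [ 0.67373126 -0.07129464  0.09      ]
```

View pics/s3.png

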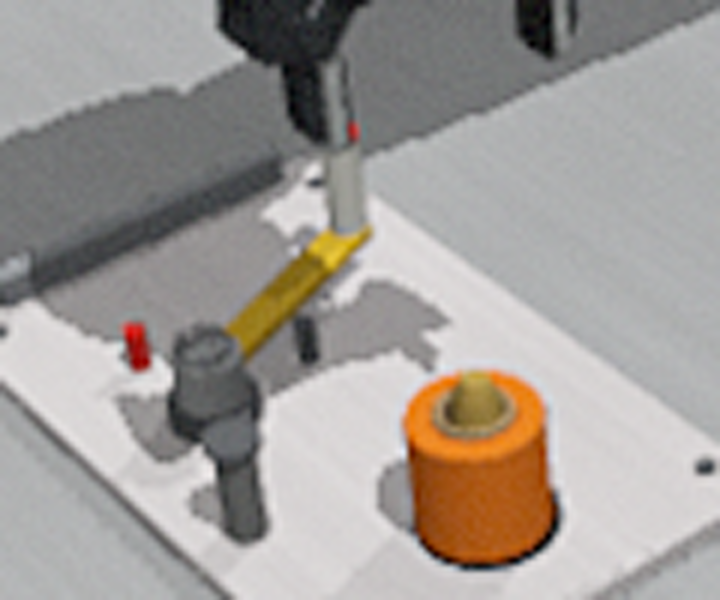

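The roll is down on its flange: its rim is at the flange edge, the core top at (218.8,193) as predicted for a seated roll, and the pin stands out of the core. Next is the roller; I'll turn to yaw 24 so the jaws close along its path.

Call:
play_rows(increments=[{"slide":[0,0,0],"angular":[0,0,8.25],"claw":1},{"slide":[0,0,0],"angular":[0,0,8.25],"claw":1},{"slide":[0,0,0],"angular":[0,0,8.25],"claw":1},{"slide":[0,0,0],"angular":[0,0,8.25],"claw":1},{"slide":[0,0,0],"angular":[0,0,8.25],"claw":1},{"slide":[0,0,0],"angular":[0,0,8.25],"claw":1},{"slide":[0,0,0],"angular":[0,0,8.25],"claw":1},{"slide":[0,0,0],"angular":[0,0,8.25],"claw":1}])

```text
time: 10.9
ee_pos: [0.5874, 0.0294, 0.1903]
tcp_rot: [-179.9, 0.1, 23.7]
wrist_force: [0.6, 0.1, -0.6]
opening: 0.0856
grasp_force: 0.0
```

```bash
python3 - <<'E'
from h import *
go([.533,-.145,.19],24)
E
```

```text
t 10.9 q [  2.8   9.8  11.4  91.8   0.  159.2] tcp [0.5874 0.0294 0.1903] turn [-0.09  0.12 -0.34] shift [-120.6  137.2    0.3]
```

Call:
play_rows(increments=[{"slide":[-20,23,0],"angular":[0,0,0],"claw":1},{"slide":[-20,23,0],"angular":[0,0,0],"claw":1},{"slide":[-20,23,0],"angular":[0,0,0],"claw":1},{"slide":[-20,23,0],"angular":[0,0,0],"claw":1},{"slide":[-20,23,0],"angular":[0,0,0],"claw":1},{"slide":[-20,22,0],"angular":[0,0,0],"claw":1},{"slide":[0,0,0],"angular":[0,0,0],"claw":1}])

```text
time: 11.6
ee_pos: [0.5326, -0.1471, 0.1904]
tcp_rot: [-179.9, 0.1, 23.8]
wrist_force: [-0.2, 0.6, 0.1]
opening: 0.0855
grasp_force: 0.0
```

```bash
python3 - <<'E'
from h import *
go([.533,-.145,.068],24)
E
```

```text
t 11.6 q [-15.4   4.9   6.   91.3  -0.  140.7] tcp [ 0.5326 -0.1471  0.1904] turn [-0.08  0.12 -0.18] shift [  1.2  -1.7 122.4]
```

Call:
play_rows(increments=[{"slide":[1,-1.5,30],"angular":[0,0,0],"claw":1},{"slide":[0,0,35],"angular":[0,0,0],"claw":1},{"slide":[0,0,35],"angular":[0,0,0],"claw":1},{"slide":[0,0,20],"angular":[0,0,0],"claw":1},{"slide":[0,0,0],"angular":[0,0,0],"claw":0.5},{"slide":[0,0,0],"angular":[0,0,0],"claw":0}])

```text
time: 12.2
ee_pos: [0.534, -0.1422, 0.0714]
tcp_rot: [-179.9, 0.1, 24.0]
wrist_force: [1.3, 0.2, 0.2]
opening: 0.059
grasp_force: 0.0
```

Call:
play_rows(increments=[{"slide":[0,0,0],"angular":[0,0,0],"claw":-0.5},{"slide":[0,0,0],"angular":[0,0,0],"claw":-0.8},{"slide":[0,0,0],"angular":[0,0,0],"claw":-1},{"slide":[0,0,0],"angular":[0,0,0],"claw":-1},{"slide":[0,0,0],"angular":[0,0,0],"claw":-1},{"slide":[0,0,0],"angular":[0,0,0],"claw":-1},{"slide":[0,0,0],"angular":[0,0,0],"claw":-1}], squeeze=35)

```text
time: 12.9
ee_pos: [0.5356, -0.1445, 0.073]
tcp_rot: [179.8, -0.1, 23.9]
wrist_force: [3.2, -8.2, 1.6]
opening: 0.0158
grasp_force: 34.4
```

```bash
python3 - <<'E'
from h import *
go([.533,-.145,.068],24)
S=bot.camera('scene')
cv2.imwrite('pics/s4.png',cv2.resize(S[100:200,140:260],None,fx=6,fy=6,interpolation=2)[:,:,::-1])
E
```

```text
t 12.9 q [-1.50e+01  5.20e+00 -6.60e+00  7.80e+01 -1.00e-01  1.41e+02] tcp [ 0.5356 -0.1445  0.073 ] turn [ 0.23 -0.08 -0.06] shift [-2.5 -0.6  5. ]
```

View pics/s4.png

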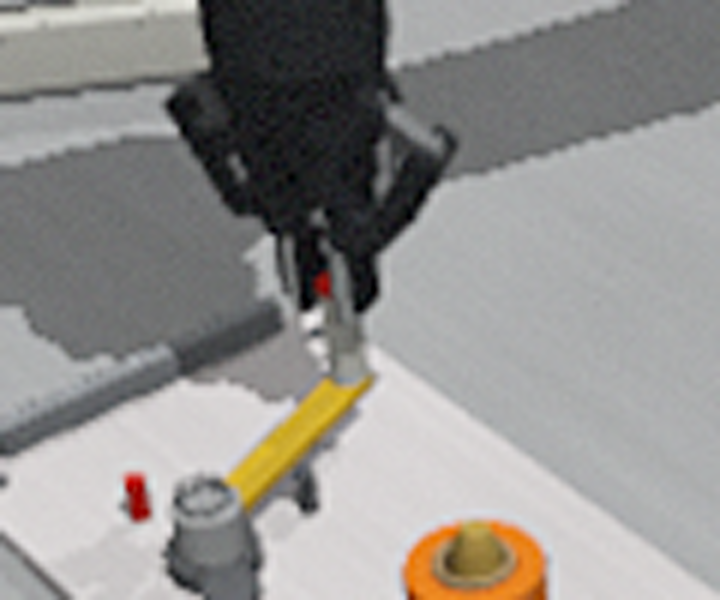

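The jaws are round the white roller just below its red top, at crop (325,285), with grip force 34 N. Now swinging along the arc.

Call:
play_rows(increments=[{"slide":[0.28,7.85,0],"angular":[0,0,-4.09],"claw":-1},{"slide":[0.28,7.85,0],"angular":[0,0,-4.09],"claw":-1},{"slide":[0.28,7.85,0],"angular":[0,0,-4.09],"claw":-1},{"slide":[0.28,7.85,0],"angular":[0,0,-4.09],"claw":-1},{"slide":[0.28,7.85,0],"angular":[0,0,-4.09],"claw":-1},{"slide":[0.28,7.85,0],"angular":[0,0,-4.09],"claw":-1},{"slide":[0,0,0],"angular":[0,0,0],"claw":-1}], squeeze=45)

```text
time: 13.65
ee_pos: [0.562, -0.1811, 0.0729]
tcp_rot: [-180.0, 0.0, 48.6]
wrist_force: [-6.3, 1.9, 8.6]
opening: 0.0156
grasp_force: 45.1
```

```bash
python3 - <<'E'
from h import *
o=bot.get_obs();d=o['ee_pos'][:2]-[.6345,-.1005];print(np.hypot(*d),np.degrees(np.arctan2(d[1],d[0]))%360,o['tcp_rot'],o['wrist_force'])
E
```

```text
0.10836330412194284 228.0306586212048 [-1.79993723e+02  4.65009049e-03  4.86484192e+01] [-6.28492938  1.89642703  8.61706114]
```

Call:
play_rows(increments=[{"slide":[0.28,7.85,0],"angular":[0,0,-4.09],"claw":-1},{"slide":[0.28,7.85,0],"angular":[0,0,-4.09],"claw":-1},{"slide":[0.28,7.85,0],"angular":[0,0,-4.09],"claw":-1},{"slide":[0.28,7.85,0],"angular":[0,0,-4.09],"claw":-1},{"slide":[0.28,7.85,0],"angular":[0,0,-4.09],"claw":-1},{"slide":[0.28,7.85,0],"angular":[0,0,-4.09],"claw":-1},{"slide":[0.15,4,0],"angular":[0,0,-2],"claw":-1},{"slide":[0,0,0],"angular":[0,0,0],"claw":-1}])

```text
time: 14.45
ee_pos: [0.6062, -0.2044, 0.0729]
tcp_rot: [-179.9, 0.0, 75.2]
wrist_force: [-9.7, 1.7, 9.3]
opening: 0.0158
grasp_force: 45.2
```

Call:
play_rows(increments=[{"slide":[0,1.5,0],"angular":[0,0,-0.8],"claw":-1},{"slide":[0,0,0],"angular":[0,0,0],"claw":-1}])

```text
time: 14.65
ee_pos: [0.6074, -0.2046, 0.0729]
tcp_rot: [-179.9, -0.0, 75.9]
wrist_force: [-8.4, 1.9, 9.5]
opening: 0.0155
grasp_force: 45.2
```

```bash
cat > a.py <<'E'
from h import *
o=bot.get_obs();d=o['ee_pos'][:2]-[.6345,-.1005];y=np.radians(o['tcp_rot'][2])
print(np.hypot(*d),np.degrees(np.arctan2(d[1],d[0]))%360,o['ee_pos'],o['tcp_rot'],o['wrist_force'],'along y',o['wrist_force'][:2]@[np.sin(y),-np.cos(y)],'final roller exp .618 -.209')
E
python3 a.py
```

```text
0.10761637865970715 255.40156509079827 [ 0.60737605 -0.2046421   0.07286706] [-1.79925571e+02 -3.63853896e-03  7.59064518e+01] [-8.35420511  1.85547345  9.46808429] along y -8.55455741455601 final roller exp .618 -.209
```

Call:
play_rows(increments=[{"slide":[0.1,4,0],"angular":[0,0,-2.1],"claw":-1},{"slide":[0,3,0],"angular":[0,0,-1.6],"claw":-1},{"slide":[0,0,0],"angular":[0,0,0],"claw":-1}])

```text
time: 14.95
ee_pos: [0.6142, -0.2061, 0.0728]
tcp_rot: [-179.9, -0.0, 79.6]
wrist_force: [-8.0, 1.9, 10.1]
opening: 0.0158
grasp_force: 45.2
```

Call:
play_rows(increments=[{"slide":[0,1.5,0],"angular":[0,0,-0.8],"claw":-1},{"slide":[0,0,0],"angular":[0,0,0],"claw":-1}])

```text
time: 15.15
ee_pos: [0.6156, -0.2063, 0.0729]
tcp_rot: [-179.9, -0.0, 80.4]
wrist_force: [-9.0, 2.3, 8.9]
opening: 0.0154
grasp_force: 45.3
```

Call:
play_rows(increments=[{"slide":[0,1,0],"angular":[0,0,-0.5],"claw":-1},{"slide":[0,0,0],"angular":[0,0,0],"claw":-1}])

```text
time: 15.35
ee_pos: [0.6157, -0.2063, 0.0728]
tcp_rot: [-179.8, -0.0, 80.9]
wrist_force: [-12.3, 2.9, 11.1]
opening: 0.0158
grasp_force: 45.5
```

```bash
python3 a.py
```

```text
0.10746360217684557 259.9449244622441 [ 0.61573742 -0.206313    0.07283402] [-1.79822208e+02 -2.46633341e-02  8.08890048e+01] [-12.30498319   2.88566569  11.10481601] along y -12.606674698436139 final roller exp .618 -.209
```

Force rises while the position stalls, so the stop is reached. One more small push to confirm and hold firmly.

Call:
play_rows(increments=[{"slide":[0,1,0],"angular":[0,0,0],"claw":-1},{"slide":[0,0,0],"angular":[0,0,0],"claw":-1},{"slide":[0,0,0],"angular":[0,0,0],"claw":-1}])

```text
time: 15.65
ee_pos: [0.616, -0.2064, 0.0728]
tcp_rot: [-179.7, -0.0, 80.9]
wrist_force: [-15.7, 4.0, 12.8]
opening: 0.0161
grasp_force: 45.7
```

```bash
python3 a.py; python3 - <<'E'
from h import *
S=bot.camera('scene')
cv2.imwrite('pics/s5.png',cv2.resize(S[90:290,110:360],None,fx=3,fy=3,interpolation=2)[:,:,::-1])
E
```

```text
0.10748202962112936 260.0647855061211 [ 0.61595564 -0.20637017  0.07281124] [-1.79739039e+02 -2.55619137e-02  8.08605689e+01] [-15.66872584   3.99301205  12.8187636 ] along y -16.104047442842447 final roller exp .618 -.209
```

View pics/s5.png

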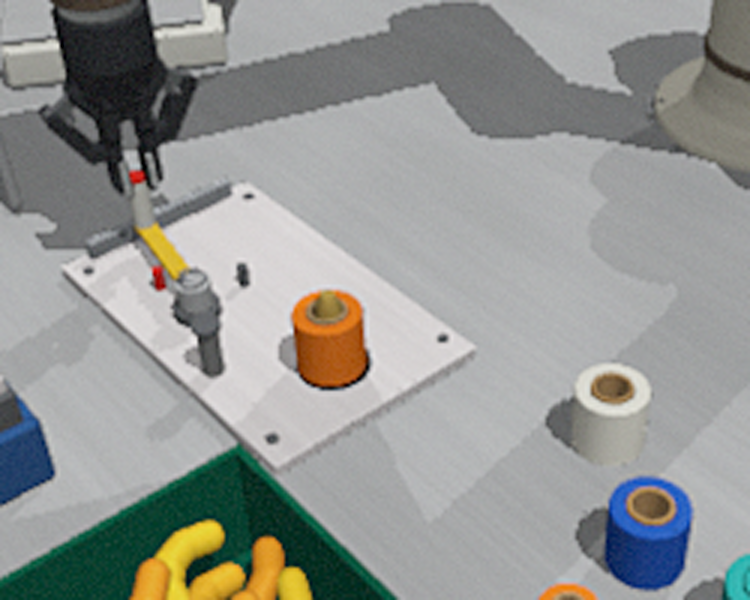

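The yellow bar lies against the red stop pin (crop (158,278)) and the jaws hold the roller (crop (137,178)). The orange roll is on its flange, and the white and blue rolls still stand. Handing in.

```bash
python3 -c "
from workcell import bot
print(bot.job_done())"
```

```text
the job is handed in; nothing more can be done
None
```

The orange roll is seated on the spindle flange and released, the blue and white rolls are untouched, and the gripper is still holding the tension arm at its red stop pin; the job was handed in at about 16 s with no verdict returned.

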